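Clear a hotel safe's code with the red reset button

TASK

The hotel safe door lies face down on the bench so that its old code can be cleared: with the fingertips press the red reset button on the back of the door gently all the way in, keep it in for at least two seconds, then let it spring out again and take the hand well clear. Do not press the white light switch, do not shift or lift the door or push its bolts in, and do not touch the four loose parts lying on it and beside it; nothing is to be picked up.

Things in the scene. Friction and masses are not known exactly. Their poses are not given: they have to be found in the camera images.
- reset_button (a joint): Travel of the red reset button, a slide straight down into the door: 0 m sprung out, 0.006 m fully in against its stop. The spring pushes back with about 1.5 N at first and 5 N fully in, and returns the button when released; it does not latch.
- reset_top (a point): Centre of the top of the red reset button: upright round red cap, 16 mm across, in a steel collar 23 mm across and 3 mm high. Out, this point is 12 mm above the flat grey cover and 57 mm above the bench; fully in, 6 mm above the cover. In door axes it lies at x -12, y +42 mm. The battery box is 58 mm off; no loose part within 45 mm. Moves down with the button.
- light_switch (a joint): Travel of the white (ivory) interior-light switch, same size and spring as the reset button: 0 m out, 0.006 m fully in. To be left alone.
- light_top (a point): Centre of the top face of the white light switch, 84 mm from the red button across the door (to its -y side), otherwise the same.
- door: Hotel safe door, loose, face down, 3.6 kg, turned any way. Origin: centre of its underside, on the bench; z up; x along its 420 mm length to the edge with the bolts, y along its 190 mm width. Grey cover 350 x 160 mm, its flat top 45 mm above the bench, carries a black battery box (80 x 120 x 12 mm, at x -110), both buttons, an ivory LED strip (5 mm high, at y -66) and a black port.
- bolt_ends (a point): Midpoint between the ends of the two round steel bolts (18 mm thick, 90 mm apart, 26 mm above the bench) that stand out 15 mm past the door's +x edge. They slide in if pushed; they are to stay out.
- lug: Copper grounding lug, loose, lying on the door's cover: flat eye and round barrel, 36 x 14 x 11 mm, its length along x. Origin: under its middle.
- foot_pad: Black rubber foot pad, loose, standing on the door's cover: 26 mm across, 11 mm high. Origin: centre of its underside.
- tongue: Silver steel deadbolt tongue, loose on the bench beside the door: 92 x 28 x 16 mm with its dark tail, length along x. Origin: under its middle.
- key_frame: Teal plastic keycap frame with ivory keycaps, loose on the bench on the door's other long side: 88 x 67 x 11 mm. Origin: centre of its underside.

How it is judged (in metres and radians):
On the way:
1. the red reset button is kept all the way in for two seconds (value of joint reset_button above 0.0045 m), for 2 s.
At the end, for the whole second after the job is handed in: Red button held in at least 4.5 of its 6 mm for 2 s, then out within 1 mm; white switch out within 1 mm; grasp point over 60 mm from the red button; door at rest within 10 mm, bolt ends and each loose part within 12 mm of where they began (value of joint each of reset_button, light_switch below 0.001 m and distance between the grasp point and reset_top above 0.06 m and distance of door from where it was at the start of the episode below 0.01 m and distance of each of bolt_ends, lug, foot_pad, tongue, key_frame from where it was at the start of the episode below 0.012 m and linear speed of door below 0.01 m/s); the robot touches nothing.
It fails at once if the white light switch is pressed (value of joint light_switch above 0.0015 m).
It fails at once if the door is pressed harder than 30 N (contact force between any of the fingers, the arm and door above 30 N).
It fails at once if the door is shifted more than 10 mm, lifted, tipped, or its bolts pushed in (distance of door from where it was at the start of the episode above 0.01 m or distance of bolt_ends from where it was at the start of the episode above 0.012 m or angle between door's own z axis and vertical above 0.06 rad).
It fails at once if a loose part is touched, moved or picked up (contact force between any of the fingers, the arm and lug above 0.3 N or distance of any of lug, foot_pad, tongue, key_frame from where it was at the start of the episode above 0.012 m or contact force between any of the fingers, the arm and foot_pad above 0.3 N or contact force between any of the fingers, the arm and tongue above 0.3 N or contact force between any of the fingers, the arm and key_frame above 0.3 N).
It also fails if it takes over 34 s, if anything falls off the work surface, if the arm or the gripper's body presses on something with over 40 N, if the wrist force passes 120 N, or if a joint passes its speed limit or range.

ROBOT

A 6-joint arm with a two-finger parallel gripper is mounted at the origin on the work surface. World frame = base frame: x ahead of the robot, y to its left, z up, the work surface at z = 0. Lengths are in mm, angles in rad, forces in N, time in s.
With the tool pointing down it reaches from about 350 to 775 mm from the base axis. Payload 7.3 kg.
Tool frame: the origin (TCP) lies on the centre line of the jaws, within the pads' length; the fingertips stand 17 mm ahead of it and the grasp point (between the pads) lies 2 mm behind it; z points along the fingers, y is the line along which they close (so a half turn about z gives the same grasp; the last joint's range is limited). The gripper opens to 92 mm and grips with 3 to 60 N. Pads are 19 mm wide; open, the fingers measure 130 mm over their backs; the gripper's body (75 mm by 190 mm) begins 47 mm behind the grasp point.
Start: joints at [1.201, 0.342, 1.524, -0, 1.275, -0.146], TCP at [116.499, 511.929, 243.741] pointing down, gripper open.
Joint ranges: [-2.53, 2.53], [-0.77, 2.02], [0.04, 2.7], [-1, 4.14], [0.28, 2.66], [-3.11, 3.11]. Speed limits (rad/s): [2.57, 2.57, 3.14, 3.14, 3.14, 3.14].

INTERFACE

Orientations are given as [roll, pitch, yaw] about the fixed x, y, z axes, in that order (R = Rz(yaw) Ry(pitch) Rx(roll)).
In Python, from plant import bot gives the robot as it stands. The module is installed in compiled form; this text tells all that it offers.
- The arm moves only by the shell command python3 -m pendant 'ROWS'. ROWS is JSON, a list of rows, each a list of 3 entries, a list of its own where there are three numbers: the shift along the world's x, y, z as a fraction of full scale, then the turn, a rotation vector about the world's x, y, z as a fraction of full scale, then the opening, from -1 (shut) to 1 (fully open), so that 0 is half open. In form: [[[tx, ty, tz], [rx, ry, rz], claw], ...]. A call has exactly 10 rows; each row shifts and turns the commanded pose from where the row before left it; what a row does not reach is not made up. Full scale, the value 1, is 30 mm for a shift and 0.12 rad for a turn. A row lasts 1/12 s, in which the tool goes at most 41.7 mm and 7.16 degrees, less where a joint would pass 70% of its speed; a pose out of reach is approached as far as the arm can. A call with a number of a shift or a turn outside -1 to 1 is refused whole. A call with a gripper value outside its range is refused whole. The fingers move at their own pace and stop on an object; the grip force is fixed at half the most. Time passes only in rows, so rows that do not move let the fingers close, or fill a call up. It gives the time, the measured TCP pose, the force, the opening and the grip force at its end, in the units of the state.
- bot.get_obs(): the state, without advancing time (a new reading comes with each control period).
- bot.capture(name): name is "side" or "top" or "wrist"; returns the picture (384x512x3 uint8, blue, green, red); there is no depth.
- bot.camera_params(name): a dict with "fovy" (degrees; the focal length in pixels is half the picture's height over the tangent of half this angle, whatever the lens; pixels are square), "cx", "cy" (the principal point, pixels), "camera_from_world" (4x4, takes a point from world to camera coordinates). Camera axes: x right, y down, z forward; pixel columns grow to the right and rows downward; lengths in mm; the calibration is good to about 2 mm. A picture is of the moment at which its call begins: read the wrist's pose just before it. camera_params takes no time and is no camera call; for the wrist camera it gives the pose at the moment of the call.
- bot.close_job(): hands the job in; it is judged then, once.
The state is a dict: "time": time; "joint_positions": joint angles; "dq": joint speeds; "tau": joint torques, N m; "tool_pos": TCP position; "tcp_rot": TCP orientation; "contact_force": force on the tool from outside, world axes, zero at the start; "moment": the same for the moment, N m; "grip_width": finger opening in mm; "finger_force": force on a finger pad.
Only numpy, scipy, OpenCV 4.12 (cv2) and the standard library are available. Lean on these libraries where they do the work, as an engineer would, in place of code of your own. Each camera call takes 0.05 s, during which the arm holds its last target. There are 200 camera calls.

## Working session

There is one attempt and no reset: what is moved stays moved. The work goes in short steps, Python scripts to look and compute and a shell command to move; the robot and the scene stay as the last step left them, time stands still between calls to the robot, and variables do not carry over. Pictures are saved under pics/ and viewed, at most 10 in all, crops included, and the job is handed in when it is done.

```bash
mkdir -p pics
python3 - <<'E'
from plant import bot
import cv2
for n in("top","wrist"):
    p=bot.camera_params(n); im=bot.capture(n); cv2.imwrite(f"pics/{n}0.png",im)
    print(n,p)
print(bot.get_obs())
E
```

```text
top {'fovy': 54.46624093365793, 'cx': 254.28074231204255, 'cy': 193.93020496299724, 'camera_from_world': array([[ 2.11912044e-02, -9.99727248e-01, -9.81643211e-03,
         8.92291178e+01],
       [-9.93393806e-01, -1.99473147e-02, -1.13008188e-01,
         5.58515046e+02],
       [ 1.12781554e-01,  1.21463625e-02, -9.93545564e-01,
         9.61532475e+02],
       [ 0.00000000e+00,  0.00000000e+00,  0.00000000e+00,
         1.00000000e+00]])}
wrist {'fovy': 59.35316584748575, 'cx': 251.77569454125126, 'cy': 190.76055863948045, 'camera_from_world': array([[ 2.22078950e-01,  9.75027731e-01, -1.36492305e-03,
        -5.24568561e+02],
       [ 9.29136544e-01, -2.11201627e-01,  3.03478426e-01,
        -3.85002297e+01],
       [ 2.95611607e-01, -6.86643701e-02, -9.52837332e-01,
         3.90596756e+02],
       [ 0.00000000e+00,  0.00000000e+00,  0.00000000e+00,
         1.00000000e+00]])}
{'time': 0.1, 'joint_positions': array([ 1.20102096e+00,  3.42643569e-01,  1.52486954e+00,  2.02567865e-05,
        1.27541882e+00, -1.46004530e-01]), 'dq': array([-1.62462600e-03, -1.36818119e-03, -1.71701623e-03,  7.20325386e-05,
       -2.16954416e-04, -7.95737889e-04]), 'tau': array([ 1.20175853e-03, -4.32002699e+01, -2.44698268e+01,  7.17790006e-02,
        5.25071018e-02, -6.78706942e-05]), 'tool_pos': array([116.3590584 , 511.61304014, 243.13750221]), 'tcp_rot': array([-3.14027045e+00, -2.14011587e-04,  2.91781577e+00]), 'contact_force': array([-0.26083551,  0.06805421,  0.60640987]), 'moment': array([-0.05724814, -0.02710072,  0.0228072 ]), 'finger_force': 0.0, 'grip_width': 91.9906306898143}
```

View pics/top0.png

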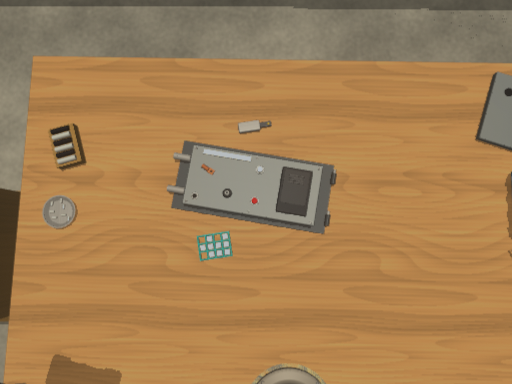

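The top view shows the red button at about (254,201), the white switch at (260,170), the lug at (208,169), and the pad at (227,193). The keycap frame is at (215,246), the tongue at (254,127) and the bolts at (175,157) and (168,190).

```bash
cat > h.py <<'E'
import numpy as np
def ray(p,u,v,z):
    f=192/np.tan(np.radians(p["fovy"]/2)); M=p["camera_from_world"]; R,t=M[:3,:3],M[:3,3]
    c=-R.T@t; d=R.T@np.array([(u-p["cx"])/f,(v-p["cy"])/f,1]); return c+d*(z-c[2])/d[2]
E
python3 - <<'E'
from plant import bot
from h import *
import cv2
p=bot.camera_params("top"); im=bot.capture("top")
b,g,r=[im[...,i].astype(int) for i in range(3)]
m=((r>140)&(g<70)&(b<70)).astype(np.uint8); n,_,s,c=cv2.connectedComponentsWithStats(m); print(s[1:],c[1:])
for k,u,v,z in [("red",254.3,201,57),("white",260,170,57),("lug",208,169,50),("pad",227,193,56),("frame",215,246,11),("tongue",254,127,10),("box",294,191,57)]: print(k,ray(p,u,v,z).round(1))
cv2.imwrite("pics/crop.png",cv2.resize(im[110:270,150:350],None,fx=4,fy=4,interpolation=cv2.INTER_CUBIC)[:600])
E
```

```text
[[252 198   5   6  20]] [[254.   200.65]]
red [535.3 100.   57. ]
white [617.   86.8  57. ]
lug [618.3 224.   50. ]
pad [554.9 171.5  56. ]
frame [416.4 203.3  11. ]
tongue [746.3 105.8  10. ]
box [563.5  -2.5  57. ]
```

View pics/crop.png

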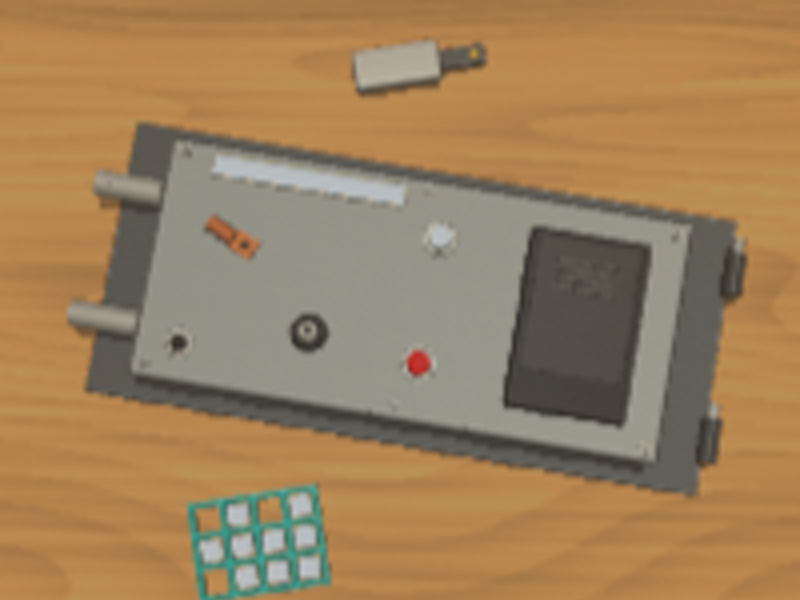

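```bash
python3 -m pendant '[[[0.3,-0.3,0],[0,0,0],-1],[[0.6,-0.6,0],[0,0,0],-1],[[0.7,-0.7,0],[0,0,0],-1],[[0.7,-0.7,0],[0,0,0],-1],[[0.7,-0.7,0],[0,0,0],-1],[[0.7,-0.7,0],[0,0,0],-1],[[0.7,-0.7,0],[0,0,0],-1],[[0.7,-0.7,0],[0,0,0],-1],[[0.7,-0.7,0],[0,0,0],-1],[[0.7,-0.7,0],[0,0,0],-1]]'
python3 -m pendant '[[[0.7,-0.7,0],[0,0,0],-1],[[0.7,-0.7,0],[0,0,0],-1],[[0.7,-0.7,0],[0,0,0],-1],[[0.7,-0.7,0],[0,0,0],-1],[[0.7,-0.7,0],[0,0,0],-1],[[0.7,-0.7,0],[0,0,0],-1],[[0.7,-0.7,0],[0,0,0],-1],[[0.6,-0.5,0],[0,0,0],-1],[[0.3,-0.2,0],[0,0,0],-1],[[0,0,0],[0,0,0],-1]]'
```

```text
time: 0.98
tool_pos: [312.4, 314.9, 243.7]
tcp_rot: [-3.141, 0.0, 2.918]
contact_force: [1.1, 0.6, -0.4]
grip_width: 29.7
finger_force: 0.0
time: 1.82
tool_pos: [486.7, 147.1, 243.4]
tcp_rot: [-3.141, 0.0, 2.915]
contact_force: [0.3, 0.1, -0.4]
grip_width: 0.4
finger_force: 0.0
```

```bash
python3 -m pendant '[[[0.4,-0.4,0],[0,0,0],-1],[[0.5,-0.5,0],[0,0,0],-1],[[0.4,-0.4,-0.3],[0,0,0],-1],[[0.3,-0.3,-0.6],[0,0,0],-1],[[0,0,-0.8],[0,0,0],-1],[[0,0,-0.8],[0,0,0],-1],[[0,0,-0.6],[0,0,0],-1],[[0,0,-0.4],[0,0,0],-1],[[0,0,-0.2],[0,0,0],-1],[[0,0,0],[0,0,0],-1]]'
python3 - <<'E'
from plant import bot
from h import *
import cv2
print(bot.get_obs()["tool_pos"])
for n in("wrist","side","top"):
    p=bot.camera_params(n); im=bot.capture(n)
    b,g,r=[im[...,i].astype(int) for i in range(3)]
    m=((r>120)&(g<70)&(b<70)).astype(np.uint8); k,_,s,c=cv2.connectedComponentsWithStats(m)
    for a,q in zip(s[1:],c[1:]):
        if a[4]>8: print(n,a,q,ray(p,*q,57).round(1))
    cv2.imwrite(f"pics/{n}1.png",im)
E
```

```text
time: 2.65
tool_pos: [532.1, 101.3, 131.0]
tcp_rot: [-3.141, -0.003, 2.918]
contact_force: [0.4, 0.2, -0.3]
grip_width: 0.5
finger_force: 0.0
[532.09740857 101.31212105 131.0407526 ]
wrist [241 202  22  24 413] [251.20823245 213.5496368 ] [534.6 100.6  57. ]
```

View pics/wrist1.png

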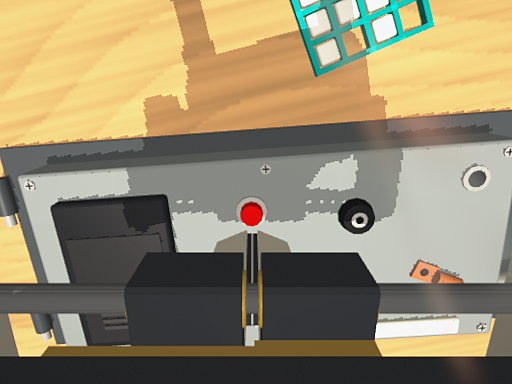

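View pics/side1.png

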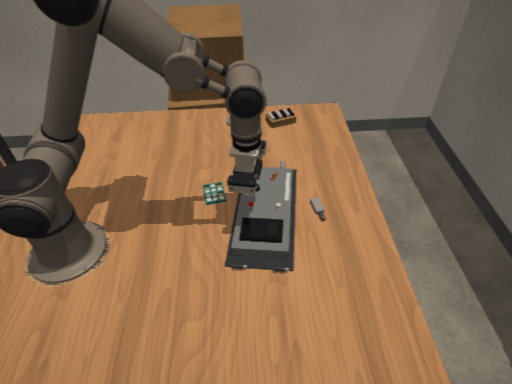

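The wrist view shows the red button at (251,213.5), clear of every loose part. It lies about 3 mm further in x and 1 mm less in y than the tool.

```bash
python3 -m pendant '[[[0.1,-0.03,0],[0,0,0],-1],[[0,0,-0.2],[0,0,0],-1],[[0,0,-0.3],[0,0,0],-1],[[0,0,-0.3],[0,0,0],-1],[[0,0,-0.3],[0,0,0],-1],[[0,0,-0.3],[0,0,0],-1],[[0,0,-0.2],[0,0,0],-1],[[0,0,-0.1],[0,0,0],-1],[[0,0,-0.05],[0,0,0],-1],[[0,0,0],[0,0,0],-1]]'
```

```text
time: 3.63
tool_pos: [536.5, 100.0, 79.9]
tcp_rot: [-3.142, -0.0, 2.918]
contact_force: [-0.1, 0.7, 0.3]
grip_width: 0.5
finger_force: 0.0
```

Now a slow descent of 8 mm, to about TCP z 72.

```bash
python3 -m pendant '[[[0,0,-0.03],[0,0,0],-1],[[0,0,-0.03],[0,0,0],-1],[[0,0,-0.03],[0,0,0],-1],[[0,0,-0.03],[0,0,0],-1],[[0,0,-0.03],[0,0,0],-1],[[0,0,-0.03],[0,0,0],-1],[[0,0,-0.03],[0,0,0],-1],[[0,0,-0.03],[0,0,0],-1],[[0,0,-0.02],[0,0,0],-1],[[0,0,0],[0,0,0],-1]]'
```

```text
time: 4.47
tool_pos: [536.6, 100.0, 72.5]
tcp_rot: [3.141, 0.0, 2.918]
contact_force: [-0.6, 0.5, 2.3]
grip_width: 0.6
finger_force: 1.2
```

```bash
python3 -m pendant '[[[0,0,-0.02],[0,0,0],-1],[[0,0,-0.02],[0,0,0],-1],[[0,0,-0.02],[0,0,0],-1],[[0,0,-0.02],[0,0,0],-1],[[0,0,-0.02],[0,0,0],-1],[[0,0,-0.02],[0,0,0],-1],[[0,0,-0.01],[0,0,0],-1],[[0,0,0],[0,0,0],-1],[[0,0,0],[0,0,0],-1],[[0,0,0],[0,0,0],-1]]'
```

```text
time: 5.3
tool_pos: [536.6, 100.0, 68.6]
tcp_rot: [3.141, 0.0, 2.918]
contact_force: [-1.4, -0.6, 5.3]
grip_width: 0.2
finger_force: 2.3
```

```bash
python3 -m pendant '[[[0,0,-0.01],[0,0,0],-1],[[0,0,0],[0,0,0],-1],[[0,0,-0.01],[0,0,0],-1],[[0,0,0],[0,0,0],-1],[[0,0,0],[0,0,0],-1],[[0,0,0],[0,0,0],-1],[[0,0,0],[0,0,0],-1],[[0,0,0],[0,0,0],-1],[[0,0,0],[0,0,0],-1],[[0,0,0],[0,0,0],-1]]'
```

```text
time: 6.13
tool_pos: [536.5, 100.0, 68.2]
tcp_rot: [3.141, 0.0, 2.918]
contact_force: [-2.4, -0.4, 5.7]
grip_width: 0.7
finger_force: 3.4
```

```bash
python3 -m pendant '[[[0,0,-0.01],[0,0,0],-1],[[0,0,0],[0,0,0],-1],[[0,0,-0.01],[0,0,0],-1],[[0,0,0],[0,0,0],-1],[[0,0,0],[0,0,0],-1],[[0,0,0],[0,0,0],-1],[[0,0,0],[0,0,0],-1],[[0,0,0],[0,0,0],-1],[[0,0,0],[0,0,0],-1],[[0,0,0],[0,0,0],-1]]'
```

```text
time: 6.97
tool_pos: [536.6, 100.0, 68.1]
tcp_rot: [3.141, 0.001, 2.918]
contact_force: [-4.0, -1.1, 11.4]
grip_width: 0.3
finger_force: 5.5
```

The force has jumped to 11 N while the tool hardly moved, so the button is against its stop. I'll hold for 2.5 s.

```bash
python3 -m pendant '[[[0,0,0],[0,0,0],-1],[[0,0,0],[0,0,0],-1],[[0,0,0],[0,0,0],-1],[[0,0,0],[0,0,0],-1],[[0,0,0],[0,0,0],-1],[[0,0,0],[0,0,0],-1],[[0,0,0],[0,0,0],-1],[[0,0,0],[0,0,0],-1],[[0,0,0],[0,0,0],-1],[[0,0,0],[0,0,0],-1]]'
python3 -m pendant '[[[0,0,0],[0,0,0],-1],[[0,0,0],[0,0,0],-1],[[0,0,0],[0,0,0],-1],[[0,0,0],[0,0,0],-1],[[0,0,0],[0,0,0],-1],[[0,0,0],[0,0,0],-1],[[0,0,0],[0,0,0],-1],[[0,0,0],[0,0,0],-1],[[0,0,0],[0,0,0],-1],[[0,0,0],[0,0,0],-1]]'
python3 -m pendant '[[[0,0,0],[0,0,0],-1],[[0,0,0],[0,0,0],-1],[[0,0,0],[0,0,0],-1],[[0,0,0],[0,0,0],-1],[[0,0,0],[0,0,0],-1],[[0,0,0],[0,0,0],-1],[[0,0,0],[0,0,0],-1],[[0,0,0],[0,0,0],-1],[[0,0,0],[0,0,0],-1],[[0,0,0],[0,0,0],-1]]'
python3 -m pendant '[[[0,0,0.05],[0,0,0],-1],[[0,0,0.1],[0,0,0],-1],[[0,0,0.2],[0,0,0],-1],[[0,0,0.5],[0,0,0],-1],[[0,0,0.8],[0,0,0],-1],[[0,0,0.9],[0,0,0],-1],[[0,0,0.9],[0,0,0],-1],[[0,0,0.8],[0,0,0],-1],[[0,0,0.4],[0,0,0],-1],[[0,0,0],[0,0,0],-1]]'
python3 - <<'E'
from plant import bot
from h import *
import cv2
p=bot.camera_params("wrist"); im=bot.capture("wrist"); cv2.imwrite("pics/w2.png",im); print(bot.get_obs()["tool_pos"])
E
```

```text
time: 7.8
tool_pos: [536.6, 100.0, 68.1]
tcp_rot: [3.141, 0.001, 2.918]
contact_force: [-2.6, -0.6, 11.0]
grip_width: 0.6
finger_force: 5.5
time: 8.63
tool_pos: [536.6, 100.0, 68.1]
tcp_rot: [3.141, 0.001, 2.918]
contact_force: [-1.9, 0.4, 10.9]
grip_width: 0.3
finger_force: 5.5
time: 9.47
tool_pos: [536.6, 100.0, 68.1]
tcp_rot: [3.141, 0.001, 2.918]
contact_force: [-3.1, -0.2, 11.3]
grip_width: 0.6
finger_force: 5.5
time: 10.3
tool_pos: [537.9, 100.1, 209.9]
tcp_rot: [3.14, 0.005, 2.918]
contact_force: [0.7, -0.3, -0.0]
grip_width: 0.3
finger_force: 0.0
[536.97556699 100.04165411 207.81271654]
```

View pics/w2.png

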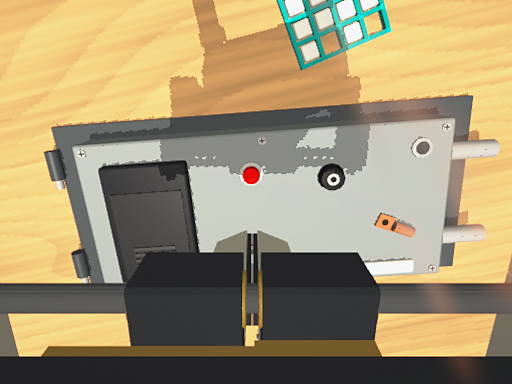

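The wrist view shows the red button at (251,175) sprung out. The pad at (331,178), the lug at (394,224) and the door look undisturbed, and the hand is 140 mm above.

```bash
python3 -c "
from plant import bot
print(bot.close_job())"
```

```text
the job is handed in; nothing more can be done
None
```

I pressed the red reset button to its stop and held it there for at least 2.5 s at about 11 N. It then sprang out, I raised the hand about 140 mm clear, and the job is handed in; the hand-in returned no verdict.

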